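# Hang the brush rack on its two pins and lay the brush on it

### The arm

A 6-joint arm with a two-finger parallel gripper is mounted at the origin on the work surface. World frame = base frame: x ahead of the robot, y to its left, z up, the work surface at z = 0. Lengths are in m, angles in degrees, forces in N, time in s.
With the tool pointing down it reaches from about 0.35 to 0.875 m from the base axis. Payload 4.2 kg.
Tool frame: the origin (TCP) lies midway between the tips of the shut fingers; the grasp point (between the pads) lies 19 mm behind it; y points along the fingers, z is the direction in which the jaws open and shut, and the axes are right-handed (so a half turn about y gives the same grasp; the last joint's range is limited). The gripper opens to 87 mm and grips with 3 to 60 N. Pads are 19 mm wide; open, the fingers measure 117 mm over their backs; the gripper's body (75 mm by 190 mm) begins 51 mm behind the grasp point.
Start: joints at [-62.074, 22.042, 0.453, 0, -68.411, -14.817], TCP at [0.142, -0.609, 0.223] pointing down, gripper open.
Joint ranges: [-179.83, 179.83], [-69.29, 118.12], [-61.27, 80.66], [-181.25, 117.63], [-171.15, -9.14], [-177.46, 177.46]. Speed limits (degrees/s): [159.86, 159.86, 180, 180, 180, 180].

### API

Orientations are given as [roll, pitch, yaw] about the fixed x, y, z axes, in that order (R = Rz(yaw) Ry(pitch) Rx(roll)).
In Python, from workcell import env gives the robot as it stands. The module is installed in compiled form; this text tells all that it offers. Calls block until the motion is done:
- env.goto(position, orientation): joint-space move of the TCP to a pose.
- env.move_straight(position, rotation=None, rate=0.15, force_limit=None): straight line of the TCP; rotation=None keeps the orientation; rate is the mean speed in m/s. With force_limit (N) it stops when the force on the tool has changed by that much, and returns True; else False.
- env.set_joints(angles): joint-space move.
- env.gripper_to(opening, grasp_force=None): opening from 0.0 (shut) to 1.0 (fully open); grasp_force is the grip in N (None keeps the last); returns when the fingers have stopped.
- env.dwell(seconds).
- env.inverse_kinematics(position, orientation): joint angles nearest the present ones, or None.
- env.read_state(): the state.
- env.grab_frame(name): name is "side" or "top"; returns a dict with "image" (420x560x3 uint8, blue, green, red), "fx", "fy", "cx", "cy" (pixels), "position" and "orientation" of the camera in the world. Camera axes: x right, y up, looking along -z (the intrinsics and any distortion apply to the point x, -y, -z); pixel columns grow to the right and rows downward; lengths in m; the calibration is good to about 2 mm. A picture is of the moment at which its call begins. There is no depth.
A pose or a line that the arm cannot do raises env.Unreachable and nothing moves.
- env.close_job(): hands the job in, once; it reports no verdict.
Trained networks look in a picture, given as the dict that the camera call returned (one of the last four; its "shot" number tells which), for a name from the list of things; names that differ only in an ending like _2 or _b are one class to them, and where a whole thing is asked for, a point or a joint stands for the part that bears it (a point fixed in the world has none). Each returns a list of dicts, best first, with "score" (0 to 1); they miss things now and then, are a little off and sometimes report something else, mostly with a low value. They report only what shows in the picture. A call takes as long as a camera call.
- env.search_frame(picture, thing): "xyz" ([x, y, z] in m, in world coordinates, good to about 4 mm: the middle of the surface that is visible of it).
- env.trace(picture, thing): "mask" (420x560 bool, what is visible of it).
The state is a dict: "clock": time; "joint_positions": joint angles; "qvel": joint speeds; "joint_torque": joint torques, N m; "position": TCP position; "tool_rot": TCP orientation; "force": force on the tool from outside, world axes, zero at the start; "wrist_torque": the same for the moment, N m; "opening": opening from 0.0 (shut) to 1.0 (fully open).
Only numpy, scipy, OpenCV 4.12 (cv2) and the standard library are available. Lean on these libraries where they do the work, as an engineer would, in place of code of your own. Each camera call takes 0.05 s, during which the arm holds its last target. There are 200 camera calls.

### The job

Hang the white brush rack on the two yellow pins of the sloping board, a pin through each hole, green rests at the bottom and its back flat against the board. Then lay the wooden brush along the rack so that its handle rests on both green rests with the middle of the whole brush midway between them, its back against the plate and bristles facing out (the head may point either way); set it down, do not drop it, and leave the other things where they are.

Things in the scene. Friction and masses are not known exactly. Their poses are not given: they have to be found in the camera images.
- board: Plywood face, 235 mm up the slope x 290 mm wide, of a fixed stand; it slopes up away from the robot at 40 degrees to the slab. Origin: middle of the face. Axes: x up the slope, y along the width to the left, z square out of the face (up and towards the robot). A row of five small coloured hooks, 28 mm proud, stands 102 mm up the slope from the origin.
- pin_left (a point): Where the axis of the left yellow pin meets the board's face: 35 mm up the slope (board +x) and 80 mm to the left of the board's origin. The pin is 10 mm thick with a round tip and stands 30 mm square out of the face.
- pin_right (a point): The same for the right yellow pin, 160 mm from the left one (board -y side).
- rack_grip (a point): Centre of the green grip rib of the loose white brush rack (0.25 kg, mass may vary). The rack is a plate 120 (x) x 220 (y) x 8 mm, at the start flat on the slab, rib up. Axes: x towards the edge with the holes (up when hung), y to the left, z square out of the front face. The rib is 12 mm thick in x, 56 mm long in y and stands 40 mm out of the front face; its centre is 28 mm out from the plate's back and 22 mm in +x from the plate's middle.
- hole_left (a point): Centre of the rack's left hole (15 mm wide, straight through) at the plate's BACK face: +18 mm x, +80 mm y, -28 mm z from rack_grip. When the rack is hung this point lies at pin_left, or some 2.5 mm lower on the slope.
- hole_right (a point): The same for the right hole: +18, -80, -28 mm from rack_grip; belongs on pin_right.
- rack_seat (a point): Where the middle of the brush's handle (brush_grip) lies when the brush rests in the rack; axes as rack_grip, at -56, 0, -10 mm from it. Two green rests, 10 x 10 mm, stand 34 mm out of the plate at 45 mm either side in y; their upper faces lie 10 mm below (-x) this point; the plate's front face is 10 mm behind (-z) it. Between the rib and the seated handle there are 40 mm free.
- brush_grip (a point): Balance point (nearly the middle of its length) of the loose wooden brush (0.13 kg, may vary), at the centre of its handle's 20 x 20 mm section, 10 mm above the brush's flat back; at the start it lies on its back, bristles up. Axes: x along the handle towards the head, z out of the bristle side. The handle runs from -140 to +70 mm in x; the head (42 mm wide, bristles to 38 mm above the back) from +70 to +130 mm.
- tin_mid (a point): steel tin with a twist cap, 68 mm across, 98 mm tall; point on its axis 40 mm up. Leave alone.
- jug_mid (a point): white detergent bottle, 84 mm across, 220 mm tall; point on its axis 110 mm up. Leave alone.
- soap_mid (a point): tan soap bar 60 x 95 x 30 mm; point at its centre. Leave alone.
- mug_mid (a point): white mug 80 mm across, 90 mm tall; point on its axis 45 mm up. Leave alone.
- pegbox_mid (a point): open red plastic box 130 x 100 x 60 mm; point at its centre, 30 mm up. Leave alone.

How it is judged (in metres and radians):
On the way, in this order (a step that is already met when the one before it is completed fails the run):
1. the rack is hung on both pins, flat against the board (distance between hole_left and pin_left below 0.007 m and distance between hole_right and pin_right below 0.007 m and angle between the z axis of rack_grip and the z axis of board, either way round below 0.07 rad), for 0.2 s.
2. the brush, still held by the fingers, is brought down to its place on the hung rack (all of step 1 and x of brush_grip in the frame of rack_seat between -0.01 and 0.016 m and y of brush_grip in the frame of rack_seat between -0.025 and 0.025 m and z of brush_grip in the frame of rack_seat between -0.007 and 0.012 m and contact force between the fingers and brush above 0.3 N).
At the end, for the whole second after the job is handed in: Each hole's centre (back face) within 7 mm of its pin's foot and the rack within 0.07 rad of flat on the board; the brush handle's middle within -8 to +12 mm of the seat up the rack, 22 mm along it and 7 mm off its face, along the rack and bristles out within 0.15 rad; both at rest (all of step 1 and x of brush_grip in the frame of rack_seat between -0.008 and 0.012 m and y of brush_grip in the frame of rack_seat between -0.022 and 0.022 m and z of brush_grip in the frame of rack_seat between -0.007 and 0.007 m and angle between the x axis of brush_grip and the y axis of rack_seat, either way round below 0.15 rad and angle between the z axis of brush_grip and the z axis of rack_seat, either way round below 0.15 rad and linear speed of each of rack, brush below 0.02 m/s); the robot touches nothing.
It fails at once if a bystander is moved by more than 30 mm (distance of any of tin_mid, jug_mid, soap_mid, mug_mid, pegbox_mid from where it was at the start of the episode above 0.03 m).
It also fails if it takes over 66 s, if anything falls off the work surface, if the arm or the gripper's body presses on something with over 40 N, if the wrist force passes 120 N, or if a joint passes its speed limit or range.

## Working session

There is one attempt and no reset: what is moved stays moved. The work goes in short steps, each a Python script; the robot and the scene stay as the last script left them, time stands still between calls to the robot, and variables do not carry over. Pictures are saved under pics/ and viewed, about 8 in all and at most 12, crops included, and the job is handed in when it is done.

```bash
mkdir -p pics; ls; python3 - <<'E'
from workcell import env
import cv2,numpy as np
s=env.read_state(); print({k:np.round(v,3).tolist() for k,v in s.items()})
for n in("side","top"):
    f=env.grab_frame(n); cv2.imwrite(f"pics/{n}0.png",f["image"])
    print(n,{k:(v if k!="image" else 0) for k,v in f.items()})
    for t in("board","rack_grip","brush_grip","pin_left","pin_right","hole_left","rack_seat"):
        try:
            print(t,[(round(d["score"],2),np.round(d["xyz"],3).tolist()) for d in env.search_frame(f,t)][:3])
        except Exception as e: print(t,repr(e))
E
```

```text
pics
{'clock': 0.0, 'joint_positions': [-62.075, 22.089, 0.381, -0.03, -68.411, -14.816], 'qvel': [0.032, 0.122, -0.033, 0.007, -0.08, 0.052], 'joint_torque': [0.001, -39.067, 18.74, 4.22, 0.011, -0.0], 'position': [0.142, -0.608, 0.221], 'tool_rot': [-89.878, 0.004, 13.098], 'force': [0.156, -0.059, 0.19], 'wrist_torque': [-0.004, -0.012, 0.001], 'opening': 1.001}
side {'image': 0, 'fx': 539.948652116713, 'fy': 539.948652116713, 'cx': 277.61522113972876, 'cy': 213.69817299480883, 'position': array([ 0.34811005, -1.51493603,  0.96338124]), 'orientation': array([60.89199754,  0.99243036, -7.76925732]), 'shot': 1}
board [(0.71, [0.632, -0.015, 0.129])]
rack_grip [(0.81, [0.407, 0.302, 0.014])]
brush_grip [(0.81, [0.478, -0.351, 0.019])]
pin_left [(0.71, [0.629, -0.015, 0.131])]
pin_right [(0.79, [0.624, -0.012, 0.126]), (0.74, [0.385, -0.185, 0.032])]
hole_left [(0.74, [0.41, 0.305, 0.007]), (0.7, [0.426, 0.538, 0.034])]
rack_seat [(0.71, [0.406, 0.302, 0.008])]
top {'image': 0, 'fx': 526.3840753862936, 'fy': 526.3840753862936, 'cx': 279.2124345555576, 'cy': 199.49661498865166, 'position': array([0.16498605, 0.00508724, 1.70286953]), 'orientation': array([ 1.32640681e+01, -4.32777239e-02, -9.15204004e+01]), 'shot': 2}
board [(0.89, [0.631, 0.011, 0.127]), (0.35, [0.587, -0.492, 0.144])]
rack_grip [(0.6, [0.408, 0.32, 0.009]), (0.57, [0.478, -0.612, 0.044])]
brush_grip [(0.66, [0.467, -0.342, 0.019])]
pin_left [(0.96, [0.631, 0.012, 0.137])]
pin_right [(0.79, [0.629, 0.006, 0.127])]
hole_left [(0.98, [0.413, 0.324, 0.015])]
rack_seat [(0.68, [0.407, 0.322, 0.006])]
```

View pics/side0.png

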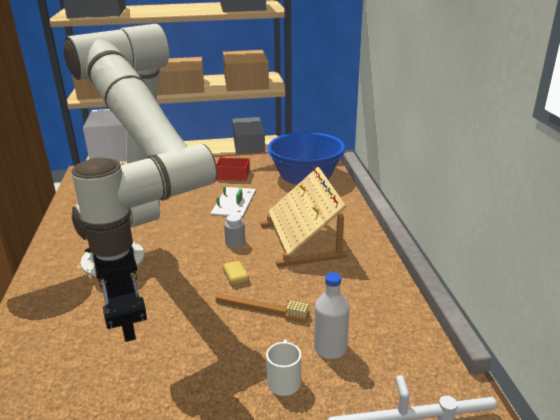

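View pics/top0.png

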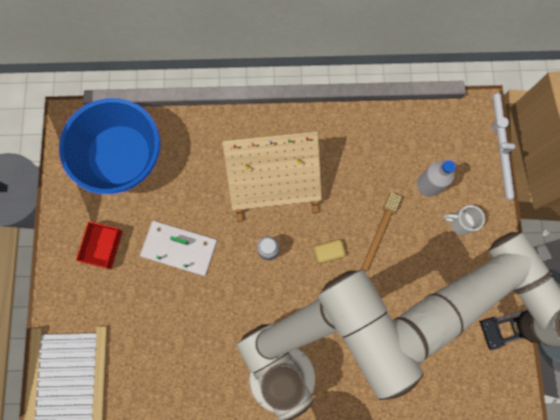

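The scene shows the rack at top-view (178,248), the board at (272,170) with pins at about (250,167) and (300,162), and the brush at (380,235), partly under the arm. I'll fit poses from masks and look at enlarged crops of the pins and rack.

```bash
cat > h.py <<'E'
import cv2, numpy as np
from scipy.spatial.transform import Rotation as R
from scipy.optimize import minimize
from workcell import env
def rot(rpy): return R.from_euler('xyz',rpy,degrees=True).as_matrix()
def rpy(M): return R.from_matrix(M).as_euler('xyz',degrees=True)
def proj(f,P):
    c=(np.atleast_2d(P)-f["position"])@rot(f["orientation"])
    return np.c_[f["cx"]+f["fx"]*c[:,0]/-c[:,2], f["cy"]-f["fy"]*c[:,1]/-c[:,2]]
def box(cx,cy,cz,sx,sy,sz):
    return np.array([[cx+a*sx/2,cy+b*sy/2,cz+c*sz/2] for a in(-1,1) for b in(-1,1) for c in(-1,1)])/1000
# frames: rack_grip, brush_grip
RACK=[box(-22,0,-24,120,220,8),box(0,0,0,12,56,40),box(-71,45,-3,10,10,34),box(-71,-45,-3,10,10,34)]
BRUSH=[box(-35,0,0,210,20,20),box(100,0,9,60,42,38)]
def render(f,boxes,t,M,ss=4):
    im=np.zeros((420*ss,560*ss),np.uint8)
    for b in boxes:
        p=(proj(f,b@M.T+t)+.5)*ss-.5
        cv2.fillConvexPoly(im,cv2.convexHull(np.round(p*16).astype(np.int32)),255,shift=4)
    return cv2.resize(im,(560,420),interpolation=cv2.INTER_AREA)/255.
def fit(views,boxes,z,x0):
    """views: (frame,mask). Fit x,y,yaw of upright object"""
    def cost(p):
        return sum(np.abs(render(f,boxes,[p[0],p[1],z],rot([0,0,p[2]*100]))-m).sum()/m.sum() for f,m in views)
    x0=np.array([x0[0],x0[1],x0[2]/100])
    sim=np.vstack([x0,x0+[.012,0,0],x0+[0,.012,0],x0+[0,0,.08]])
    r=minimize(cost,x0,method='Nelder-Mead',options=dict(initial_simplex=sim,xatol=1e-4,fatol=1e-4))
    return r.x*[1,1,100],r.fun/len(views)
def axes_pose(z_down,jaw):
    """tool rot: y=fingers dir, z=jaw dir"""
    y=np.array(z_down,float);y/=np.linalg.norm(y);z=np.array(jaw,float);z-=y*(y@z);z/=np.linalg.norm(z)
    return rpy(np.c_[np.cross(y,z),y,z])
E
python3 - <<'E'
from h import *
F={n:env.grab_frame(n) for n in("side","top")}
V={}
for n,f in F.items():
    m=env.trace(f,"rack_grip"); print(n,[(round(d["score"],2),int(d["mask"].sum())) for d in m][:2]); V[n]=(f,m[0]["mask"].astype(float))
for vs in(["side"],["top"],["side","top"]):
    print(vs,fit([V[k] for k in vs],RACK,.028,[.42,.31,-15]))
def crop(im,x,y,w,h): return cv2.resize(im[y:y+h,x:x+w],(400,300),interpolation=cv2.INTER_CUBIC)
s,t=F["side"]["image"],F["top"]["image"]
cv2.imwrite("pics/c1.png",np.vstack([np.hstack([crop(t,216,120,120,90),crop(s,255,160,100,75)]),np.hstack([crop(t,130,210,100,75),crop(s,195,170,80,60)])]))
E
```

```text
side [(0.86, 896)]
top [(0.96, 2561)]
['side'] (array([  0.43227399,   0.31753072, -17.6522254 ]), np.float64(0.09002976190476189))
['top'] (array([  0.43393836,   0.31863525, -17.79254673]), np.float64(0.032917594995827304))
['side', 'top'] (array([  0.43345266,   0.3188385 , -17.56535251]), np.float64(0.06424583988222388))
```

View pics/c1.png

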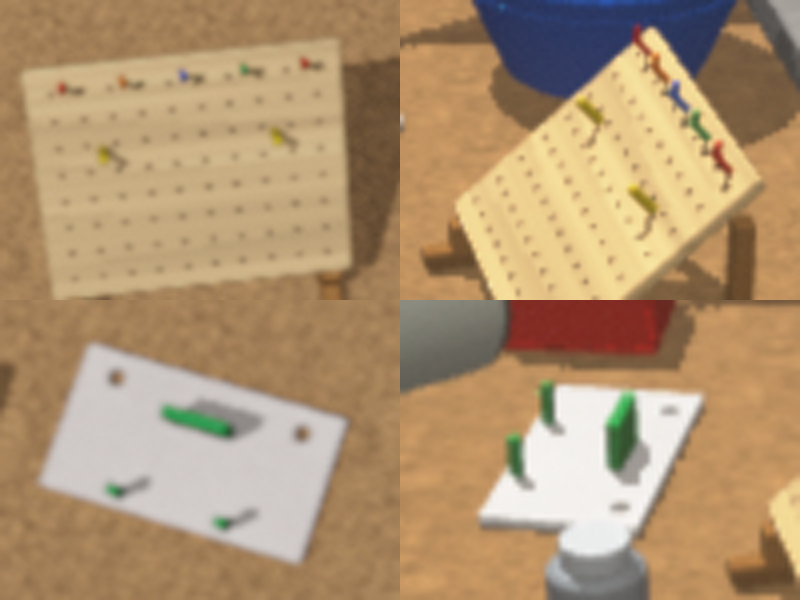

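Pins are clearly visible in the crops: about top px (247,167),(299,161) and side px (302,188),(316,210). The rack fits from the two cameras agree within 2 mm. Next is the board pose from the pins, cross-checked with the board outline.

```bash
cat > board.py <<'E'
from h import *
from scipy.optimize import least_squares
def boardM(yaw):
    a=np.radians(40); return rot([0,0,yaw])@np.array([[np.cos(a),0,-np.sin(a)],[0,1,0],[np.sin(a),0,np.cos(a)]])
E
python3 - <<'E'
from board import *
F={n:env.grab_frame(n) for n in("side","top")}
G={"top":[(247,167),(299,161)],"side":[(302.5,187.8),(315.5,209.8)]}
obs={}
for n,f in F.items():
    hsv=cv2.cvtColor(f["image"],cv2.COLOR_BGR2HSV).astype(float)
    for k,(u,v) in enumerate(G[n]):
        r=7;u0,v0=int(round(u)),int(round(v)); p=hsv[v0-r:v0+r+1,u0-r:u0+r+1]
        w=np.clip(p[...,1]-np.median(p[...,1])-50,0,None)*(p[...,0]>20)*(p[...,0]<36)
        yy,xx=np.mgrid[v0-r:v0+r+1,u0-r:u0+r+1]
        # keep main blob
        nl,lab=cv2.connectedComponents((w>0).astype(np.uint8)); best=max(range(1,nl),key=lambda i:w[lab==i].sum()); w=w*(lab==best)
        obs[n,k]=np.array([(w*xx).sum(),(w*yy).sum()])/w.sum(); print(n,k,obs[n,k].round(2),(w>0).sum())
PIN=np.array([[.035,.08,.016],[.035,-.08,.016]])
def res(p,ns=("side","top")):
    P=PIN@boardM(p[3]*100).T+p[:3]
    return np.concatenate([(proj(F[n],P)[k]-obs[n,k]) for n in ns for k in(0,1)])
r=least_squares(res,[.63,.01,.12,0.05]); print(r.x*[1,1,1,100],r.fun.round(2))
P=PIN*[1,1,0]@boardM(r.x[3]*100).T+r.x[:3]; print("pins feet",P)
FACE=[box(0,0,-5,235,290,10)]
V=[(f,env.trace(f,"board")[0]["mask"].astype(float)) for f in F.values()]
cost=lambda p,V=V:sum(np.abs(render(f,FACE,p[:3],boardM(p[3]*100))-m).sum()/m.sum() for f,m in V)
x0=r.x; sim=np.vstack([x0]+[x0+d for d in np.diag([.01,.01,.01,.05])])
q=minimize(cost,x0,method='Nelder-Mead',options=dict(initial_simplex=sim,xatol=1e-4,fatol=1e-4)); print(q.x*[1,1,1,100],q.fun,cost(x0))
E
```

```text
side 0 [302.1  187.17] 16
side 1 [315.22 209.24] 18
top 0 [246.63 166.13] 12
top 1 [298.68 160.64] 11
[0.62672787 0.00987116 0.12203714 4.74116923] [ 0.11 -0.06  0.13 -0.03  0.09  0.09 -0.09  0.14]
pins feet [[ 0.64683532  0.09181352  0.1445347 ]
 [ 0.66006006 -0.067639    0.1445347 ]]
[0.62507095 0.01034125 0.1227449  3.99457965] 0.07931043809073798 0.08873798277716884
```

Pins and board outline agree within 2 mm. Checking reachability, then grasping the rack.

```bash
cat >> board.py <<'E'
B0=np.array([.6267,.0099,.1221]); BY=4.6; BM=boardM(BY)
HUNG=B0+BM@np.array([.017,0,.028])      # rack_grip when hung (holes centred on pins)
RG=np.array([.4335,.3188,.028]); RY=-17.6; RM=rot([0,0,RY])
GO=.016   # TCP this far below (-z) rack_grip
E
python3 - <<'E'
from board import *
for s in(1,-1):
    o1=axes_pose([0,0,-1],s*RM[:,0]); o2=axes_pose(-BM[:,2],s*BM[:,0])
    for p,o in((RG+[0,0,.08],o1),(RG-[0,0,GO],o1),(HUNG+BM@[0,0,.05-GO],o2),(HUNG+BM@[0,0,-GO],o2),(HUNG+BM@[-.056,0,0],o2)):
        q=env.inverse_kinematics(p,o); print(s,None if q is None else np.round(q,1))
s=1
o1=axes_pose([0,0,-1],s*RM[:,0])
qa=env.inverse_kinematics(RG+[0,0,.10],o1); qb=env.inverse_kinematics(RG+[0,0,.10],axes_pose([0,0,-1],-s*RM[:,0]))
print(qa,qb)
E
```

```text
1 [ 53.6  20.2 -20.7   0.  -49.1 108.8]
1 [ 53.6  28.  -25.9   0.  -36.1 108.8]
1 None
1 None
1 None
-1 [ 53.6  20.2 -20.7  -0.  -49.1 -71.2]
-1 [ 53.6  28.  -25.9  -0.  -36.1 -71.2]
-1 None
-1 None
-1 None
[ 5.36067438e+01  1.88295552e+01 -1.93637952e+01  2.54444375e-14
 -5.18066496e+01  1.08793256e+02] [ 5.36067438e+01  1.88295552e+01 -1.93637952e+01 -2.54444375e-14
 -5.18066496e+01 -7.12067438e+01]
```

```bash
python3 - <<'E'
from board import *
def d(tilt,side):  # tilt fwd from vertical in board frame
    return -BM[:,2]
fwd=rot([0,0,BY])[:,0]; left=BM[:,1]
P=HUNG+BM@[0,0,.05]
print("jaw along board y, tilt fwd t")
for t in range(-20,41,10):
    a=np.radians(t); y=fwd*np.sin(a)-np.array([0,0,1])*np.cos(a)
    for s in(1,-1):
        q=env.inverse_kinematics(P,axes_pose(y,s*left)); print(t,s,None if q is None else np.round(q,1))
print("jaw along board x, side tilt t")
for t in range(-60,61,15):
    a=np.radians(t); y=-BM[:,2]*np.cos(a)+left*np.sin(a)
    for s in(1,-1):
        q=env.inverse_kinematics(P,axes_pose(y,s*BM[:,0])); print(t,s,None if q is None else np.round(q,1))
E
```

```text
jaw along board y, tilt fwd t
-20 1 [ 14.5  30.6   8.8  -3.4 -87.9 -99.2]
-20 -1 [ 14.5  30.6   8.8  -3.4 -87.9  80.8]
-10 1 [  15.4   25.1    1.    -1.9  -75.7 -100.1]
-10 -1 [ 15.4  25.1   1.   -1.9 -75.7  79.9]
0 1 [  16.4   19.9   -7.2   -0.   -62.8 -101.8]
0 -1 [ 16.4  19.9  -7.2   0.  -62.8  78.2]
10 1 [  17.6   15.1  -16.1    3.   -49.1 -104.7]
10 -1 [ 17.6  15.1 -16.1   3.  -49.1  75.3]
20 1 [  18.8   11.   -26.     8.7  -33.9 -110.6]
20 -1 [ 18.8  11.  -26.    8.7 -33.9  69.4]
30 1 [  18.2    7.6  -40.2   27.9  -14.5 -128.9]
30 -1 [ 18.2   7.6 -40.2  27.9 -14.5  51.1]
40 1 None
40 -1 None
jaw along board x, side tilt t
-60 1 [ 33.9  27.3 -44.4  74.4 -71.4  65. ]
-60 -1 [  33.9   27.3  -44.4   74.4  -71.4 -115. ]
-45 1 [ 27.4  18.8 -50.2  85.9 -56.1  65.3]
-45 -1 [  27.4   18.8  -50.2   85.9  -56.1 -114.7]
-30 1 [ 14.9  11.6 -53.7 103.2 -37.4  63.8]
-30 -1 [  14.9   11.6  -53.7  103.2  -37.4 -116.2]
-15 1 None
-15 -1 None
0 1 None
0 -1 None
15 1 [   5.5    8.5  -22.1  -38.1  -23.8 -145.1]
15 -1 [  5.5   8.5 -22.1 -38.1 -23.8  34.9]
30 1 [  -9.4   14.2  -13.   -57.2  -47.5 -119.9]
30 -1 [ -9.4  14.2 -13.  -57.2 -47.5  60.1]
45 1 [ -17.4   21.8   -6.5  -64.   -66.8 -110.4]
45 -1 [-17.4  21.8  -6.5 -64.  -66.8  69.6]
60 1 [ -21.4   30.1    0.   -67.7  -83.5 -106. ]
60 -1 [-21.4  30.1   0.  -67.7 -83.5  74. ]
```

Straight-on hanging is outside the wrist range, but tilting the tool about 20° sideways within the rib's plane is reachable. I'll check that for every waypoint, brush included.

```bash
cat >> board.py <<'E'
GO=.012
T=np.radians(20)
def tool(M,s=-1,t=T,f=1): # M: rack-like frame (x jaw); f=-1: lean other way
    return axes_pose(-M[:,2]*np.cos(t)+f*M[:,1]*np.sin(t), s*M[:,0])
def tdir(M,t=T): return -M[:,2]*np.cos(t)+M[:,1]*np.sin(t)
# TCP for rack_grip at p with frame M: along tool dir so that TCP is GO nearer plate
def tcp(p,M,dz=GO): return p+tdir(M)*dz/np.cos(T)
E
python3 - <<'E'
from board import *
def show(n,p,o):
    q=env.inverse_kinematics(p,o); print(n,None if q is None else np.round(q,1))
for s in(1,-1):
    print("s",s)
    show("slab hi",tcp(RG,RM)-.1*tdir(RM),tool(RM,s)); show("slab",tcp(RG,RM),tool(RM,s)); show("lift",tcp(RG,RM)+[0,0,.2],tool(RM,s))
    for u in(0.1,.06,.03,0): show(f"hung{u}",tcp(HUNG,BM)+BM[:,2]*u,tool(BM,s))
    for u in(0.1,.06,.0): show(f"seat{u}",tcp(HUNG+BM@[-.056,0,-.01],BM,.004)+BM[:,2]*u,tool(BM,s))
    for yaw,tag in((-21-90,'headleft'),(-21+90,'headright')): # rack-like frame on brush: y = +-brush x
        M=rot([0,0,yaw]); show(tag+" brush",np.array([.47,-.345,.006]),tool(M,s));show(tag+" brush up",np.array([.47,-.345,.1]),tool(M,s))
E
```

```text
s 1
slab hi [ 46.4  12.6 -28.9 -16.7 -31.5 129. ]
slab [ 47.5  24.  -28.3 -23.6 -21.1 135.8]
lift [ 48.9   7.1 -19.6 -11.1 -45.4 120.1]
hung0.1 [   0.9    5.4  -20.   -43.5  -33.6 -138.6]
hung0.06 [   0.    10.2  -18.3  -47.4  -31.9 -133.5]
hung0.03 [  -0.5   13.7  -16.9  -50.2  -30.9 -129.9]
hung0 [  -1.1   17.3  -15.2  -52.9  -30.1 -126.4]
seat0.1 [  -2.3    5.   -25.2  -50.4  -32.4 -128.6]
seat0.06 [  -3.4   10.2  -23.3  -55.   -31.1 -122.4]
seat0.0 [  -4.8   17.8  -20.1  -61.6  -29.7 -114. ]
headleft brush None
headleft brush up [-20.2  17.6 -30.2   0.7 -22.2  88.6]
headright brush [-20.5  40.4  -4.3  -0.2 -65.3 -90.4]
headright brush up [-20.5  34.3  -0.2  -0.2 -75.5 -90.4]
s -1
slab hi [ 46.4  12.6 -28.9 -16.7 -31.5 -51. ]
slab [ 47.5  24.  -28.3 -23.6 -21.1 -44.2]
lift [ 48.9   7.1 -19.6 -11.1 -45.4 -59.9]
hung0.1 [  0.9   5.4 -20.  -43.5 -33.6  41.4]
hung0.06 [  0.   10.2 -18.3 -47.4 -31.9  46.5]
hung0.03 [ -0.5  13.7 -16.9 -50.2 -30.9  50.1]
hung0 [ -1.1  17.3 -15.2 -52.9 -30.1  53.6]
seat0.1 [ -2.3   5.  -25.2 -50.4 -32.4  51.4]
seat0.06 [ -3.4  10.2 -23.3 -55.  -31.1  57.6]
seat0.0 [ -4.8  17.8 -20.1 -61.6 -29.7  66. ]
headleft brush None
headleft brush up [-20.2  17.6 -30.2   0.7 -22.2 -91.4]
headright brush [-20.5  40.4  -4.3  -0.2 -65.3  89.6]
headright brush up [-20.5  34.3  -0.2  -0.2 -75.5  89.6]
```

```bash
python3 - <<'E'
from board import *
s=env.read_state(); env.move_straight([.142,-.609,.36],rate=.3)
o=tool(RM)
env.gripper_to(.6)
env.goto(tcp(RG,RM)+[0,0,.25],o)
env.move_straight(tcp(RG,RM)-.06*tdir(RM),o,rate=.3)
print(env.read_state()["clock"])
hit=env.move_straight(tcp(RG,RM),o,rate=.08,force_limit=8)
s=env.read_state(); print(hit,s["position"]-tcp(RG,RM),s["force"],s["clock"])
env.gripper_to(0,grasp_force=40)
s=env.read_state(); print(s["opening"]*87,s["position"],s["force"])
env.move_straight(s["position"]+[0,0,.18],o,rate=.2)
s=env.read_state(); print(s["opening"]*87,s["force"],s["clock"])
f=env.grab_frame("side"); g=env.grab_frame("top")
cv2.imwrite("pics/lift.png",np.hstack([f["image"][60:360,120:520],g["image"][120:420,100:500]]))
for n,fr in(("side",f),("top",g)):
    m=env.trace(fr,"brush_grip"); print(n,[(round(d["score"],2),int(d["mask"].sum())) for d in m][:2])
    if m: print(fit([(fr,m[0]["mask"].astype(float))],BRUSH,.010,[.47,-.345,-21]))
E
```

```text
6.8833
False [1.33231647e-04 6.76454614e-05 1.74555943e-04] [-0.0620924  -0.25479481  0.02915923] 7.7833
11.983556073863063 [0.4347527  0.32300349 0.01603357] [-0.61915934 -0.22094412  1.47652565]
11.597363250528533 [-0.18140478 -0.40974056 -2.85724813] 9.5917
side [(0.62, 1111)]
(array([  0.44930913,  -0.33512894, -26.90729781]), np.float64(0.12910467517339969))
top [(0.64, 722)]
(array([  0.44826107,  -0.33158757, -25.96649296]), np.float64(0.12860789745260987))
```

View pics/lift.png

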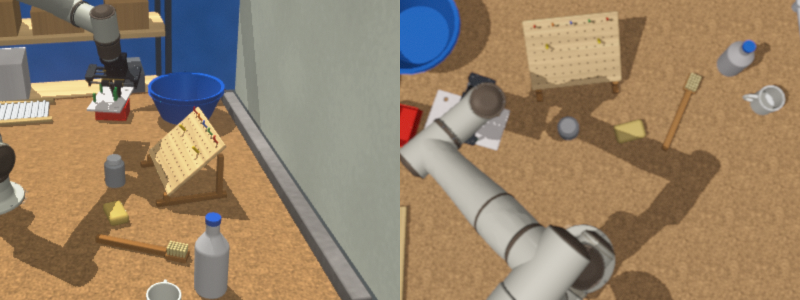

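The rack is held (11.6 mm opening) and lifted. The lift picture shows the brush clear at top crop (683,110). Brush fit: (0.449,-0.333), yaw about -26°. Moving to pre-hang and overlaying the predicted rack outline.

```bash
cat > look.py <<'E'
from board import *
def overlay(f,u,off=np.zeros(3),M=BM):
    """predicted rack (rack_grip at HUNG+off+u*n) and pins drawn"""
    im=f["image"].copy(); k=4
    im=cv2.resize(im,None,fx=k,fy=k,interpolation=cv2.INTER_CUBIC)
    g=HUNG+off+u*BM[:,2]; px=lambda P:tuple(int(v) for v in ((proj(f,P)[0]+.5)*k))
    for b in RACK:
        c=b@M.T+g
        for i in range(8):
            for j in(1,2,4):
                if not i&j: cv2.line(im,px(c[i]),px(c[i|j]),(0,0,255),1)
    for y in(.08,-.08):
        cv2.circle(im,px(g+M@[.018,y,-.020]),4,(255,0,255),1)
        cv2.line(im,px(B0+BM@[.035,y,0]),px(B0+BM@[.035,y,.03]),(255,0,0),1)
    u0,v0=px(g); return im[max(0,v0-200):v0+200,max(0,u0-200):u0+200]
E
python3 - <<'E'
from look import *
o=tool(BM)
env.goto(tcp(HUNG,BM)+BM[:,2]*.14+[0,0,.04],o)
env.move_straight(tcp(HUNG,BM)+BM[:,2]*.045,o,rate=.15)
s=env.read_state(); print(s["clock"],s["position"]-tcp(HUNG,BM)-BM[:,2]*.045,s["tool_rot"]-o,s["opening"]*87,s["force"])
a,b=[overlay(env.grab_frame(n),.045) for n in("side","top")]
cv2.imwrite("pics/pre.png",np.hstack([a,b]))
E
```

```text
12.1833 [0.00020758 0.00014137 0.00061201] [-0.05215027  0.03699807  0.03948284] 11.757949251770253 [ 0.07200219  0.21841715 -2.10807018]
```

View pics/pre.png

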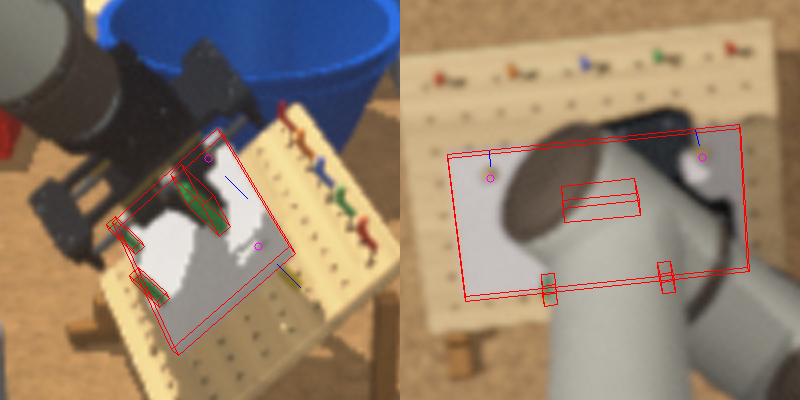

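Predicted outline matches the actual rack to about a millimetre in both views: side corners at (220,130),(293,252), top at (740,125),(465,300). Inserting with a force limit.

```bash
python3 - <<'E'
from look import *
o=tool(BM)
for u in(.022,.0):
    hit=env.move_straight(tcp(HUNG,BM)+BM[:,2]*u,o,rate=.05,force_limit=8)
    s=env.read_state(); d=(s["position"]-tcp(HUNG,BM))@BM; print(u,hit,(d*1000).round(1),(s["force"]@BM).round(2),s["wrist_torque"].round(2),s["opening"]*87,s["clock"])
    if hit: break
a,b=[overlay(env.grab_frame(n),d[2]) for n in("side","top")]
cv2.imwrite("pics/ins.png",np.hstack([a,b]))
E
```

```text
0.022 False [-0.3 -0.1 21.6] [-1.98 -0.45 -1.29] [-1.09  1.76  0.01] 11.601365195931342 12.8917
0.0 True [-0.  -0.   3.2] [0.66 0.98 1.87] [-0.63  1.09  0.1 ] 11.547750364034357 13.3
```

View pics/ins.png

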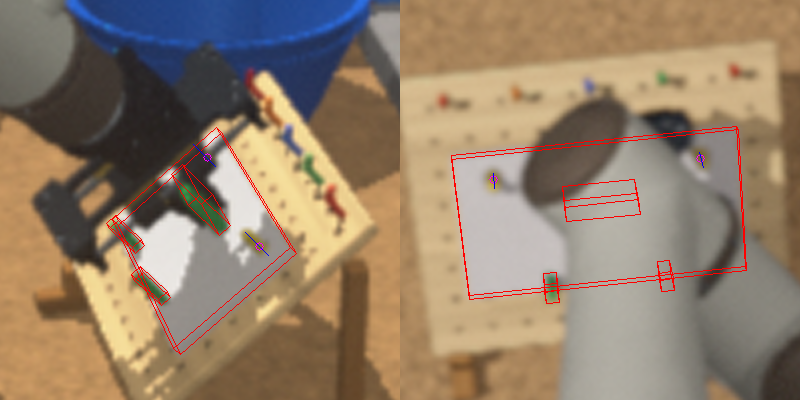

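Both pins come through the holes (side (207,157) and (255,242); top (493,181) and (700,157)), and contact came 3 mm before the nominal face. I'll press lightly once more, release and retreat.

```bash
python3 - <<'E'
from look import *
o=tool(BM)
hit=env.move_straight(tcp(HUNG,BM)+BM@[-.001,0,-.002],o,rate=.02,force_limit=6)
s=env.read_state(); d=(s["position"]-tcp(HUNG,BM))@BM; print(hit,(d*1000).round(1),(s["force"]@BM).round(2),s["clock"])
env.gripper_to(.4)
s=env.read_state(); print((s["force"]@BM).round(2))
env.move_straight(s["position"]-.10*tdir(BM),o,rate=.15)
env.goto(s["position"]-.10*tdir(BM)+np.array([-.08,-.22,.12]),axes_pose([0,0,-1],[0,1,0]))
print(env.read_state()["clock"])
F=[env.grab_frame(n) for n in("side","top")]
off=BM@[-.0025,0,.0]
cv2.imwrite("pics/hung.png",np.hstack([overlay(f,0,off) for f in F]))
V=[]
for f in F:
    m=env.trace(f,"rack_grip"); print([(round(d["score"],2),int(d["mask"].sum())) for d in m][:2]); V.append((f,m[0]["mask"].astype(float)))
x0=np.r_[HUNG,BY/100,.4]
def cost(p):
    M=rot([0,0,p[3]*100])@R.from_euler('y',-p[4]*100,degrees=True).as_matrix()
    return sum(np.abs(render(f,RACK,p[:3],M)-m).sum()/m.sum() for f,m in V)
q=minimize(cost,x0,method='Nelder-Mead',options=dict(initial_simplex=np.vstack([x0]+[x0+e for e in np.diag([.008,.008,.008,.04,.04])]),xatol=1e-4,fatol=1e-4,maxiter=400))
print("rel HUNG in board mm",((q.x[:3]-HUNG)@BM*1000).round(1),q.x[3:]*100,q.fun)
V=[]
for n,f in zip("st",F):
    m=env.trace(f,"brush_grip"); 
    if m: V.append((f,m[0]["mask"].astype(float))); print(n,m[0]["score"],m[0]["mask"].sum(),fit(V[-1:],BRUSH,.010,[.449,-.333,-26]))
E
```

```text
True [-0.8  0.   3.3] [0.68 0.07 3.19] 13.6083
[-0.03  0.33 -0.69]
17.0583
[]Traceback (most recent call last):
  File "<stdin>", line 15, in <module>
IndexError: list index out of range
```

View pics/hung.png

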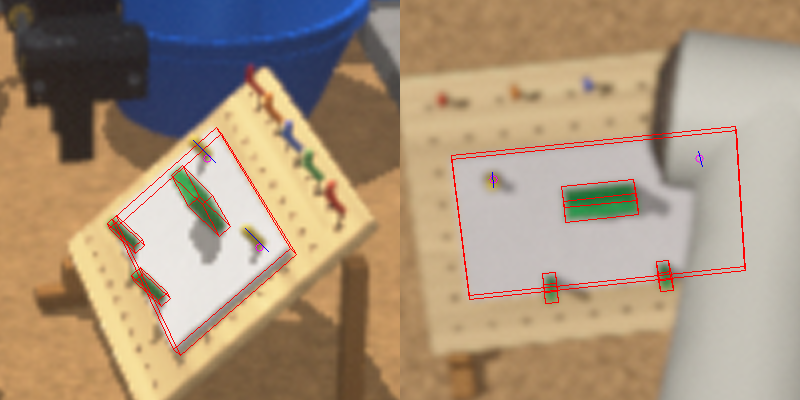

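The rack hangs flat on both pins and the outline matches with 2.5 mm of sag: pin tips at side (200,150),(250,240) and top (493,180). Now the brush.

```bash
cat > brush.py <<'E'
from look import *
M=rot([0,0,-26.4+90]); BP=np.array([.449,-.333,.006]); ob=tool(M)
SEAT=HUNG+BM@[-.0025-.056,0,.003-.010]; SO=SEAT-BM[:,2]*.004; o=tool(BM)
E
python3 - <<'E'
from brush import *
env.gripper_to(.6)
env.goto(BP+[0,0,.12],ob)
f=env.grab_frame("side"); m=env.trace(f,"brush_grip")
if m: print(m[0]["score"],m[0]["mask"].sum(),fit([(f,m[0]["mask"].astype(float))],BRUSH,.010,[.449,-.333,-26]))
hit=env.move_straight(BP,ob,rate=.1,force_limit=6)
s=env.read_state(); print(hit,s["position"]-BP,s["clock"])
env.gripper_to(0,grasp_force=30)
s=env.read_state(); print(s["opening"]*87,s["force"])
env.move_straight(BP+[0,0,.24],ob,rate=.2)
s=env.read_state(); print(s["opening"]*87,s["force"],s["clock"])
g=SO+BM[:,2]*.14+[0,0,.05]; print(env.inverse_kinematics(g,o))
env.goto(g,o); 
env.move_straight(SO+BM@[.007,0,.05],o,rate=.15)
s=env.read_state(); print(s["opening"]*87,s["clock"])
im=[]
for n in("side","top"):
    f=env.grab_frame(n); k=4; I=cv2.resize(f["image"],None,fx=k,fy=k,interpolation=cv2.INTER_CUBIC)
    px=lambda P:tuple(int(v) for v in ((proj(f,P)[0]+.5)*k))
    Q=np.c_[-BM[:,1],BM[:,0],BM[:,2]]; t=SEAT+BM@[.007,0,.05]
    for b in BRUSH:
        c=b@Q.T+t
        for i in range(8):
            for j in(1,2,4):
                if not i&j: cv2.line(I,px(c[i]),px(c[i|j]),(0,0,255),1)
    u,v=px(t); im.append(I[v-250:v+250,u-200:u+200])
cv2.imwrite("pics/preb.png",np.hstack(im))
E
```

```text
0.59 1014 (array([  0.44905299,  -0.33366129, -26.57430309]), np.float64(0.22987585566771085))
False [ 0.00051775 -0.00025223  0.00067143] 21.75
19.98463821674715 [-0.58778788 -0.0202509   0.46442865]
19.423984458827356 [-0.06653574  0.49513179 -1.94169364] 23.7583
[  0.91376656  -4.69585871 -24.63928329 -38.46111035 -37.6752159
  35.20998714]
19.929774476699805 26.0333
```

View pics/preb.png

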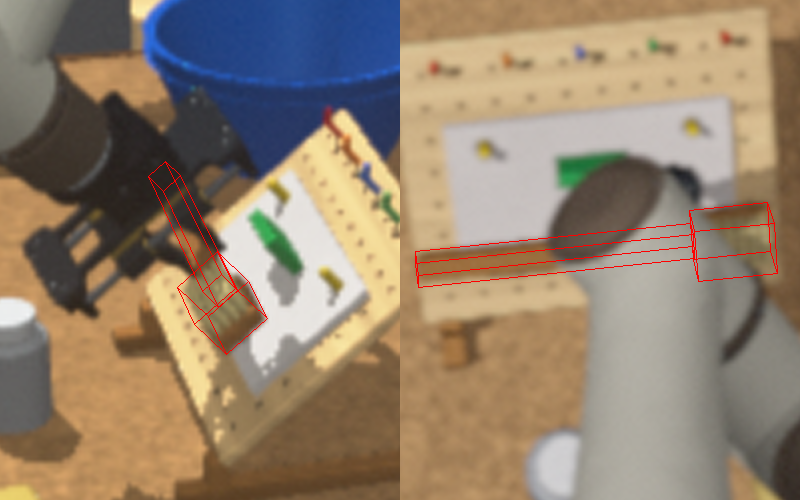

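The brush in hand matches the prediction: handle end at top (417,265), head at (735,240), bristles out. Setting it down.

```bash
python3 - <<'E'
from brush import *
def rep(t,h=None):
    s=env.read_state(); print(t,h,((s["position"]-SO)@BM*1000).round(1),(s["force"]@BM).round(2),round(s["opening"]*87,1),round(s["clock"],2)); return s
env.move_straight(SO+BM@[.007,0,.012],o,rate=.1); rep("near")
h=env.move_straight(SO+BM@[.007,0,-.003],o,rate=.03,force_limit=3); s=rep("plate",h)
z=((s["position"]-SO)@BM)[2]
h=env.move_straight(SO+BM@[-.006,0,z+.0005],o,rate=.03,force_limit=3); s=rep("rests",h)
im=[]
for n in("side","top"):
    f=env.grab_frame(n); k=4; I=cv2.resize(f["image"],None,fx=k,fy=k,interpolation=cv2.INTER_CUBIC)
    u,v=((proj(f,SEAT)[0]+.5)*k).astype(int); im.append(I[v-250:v+250,u-200:u+200])
cv2.imwrite("pics/seat.png",np.hstack(im))
E
```

```text
near None [ 7.  -0.  12.2] [-0.76  0.24 -0.36] 19.7 26.67
plate True [7.2 0.  0.5] [ 1.39 -0.4   2.66] 19.4 27.09
rests True [-0.1  0.2  0.6] [ 0.05 -0.25  0.95] 19.3 27.38
```

View pics/seat.png

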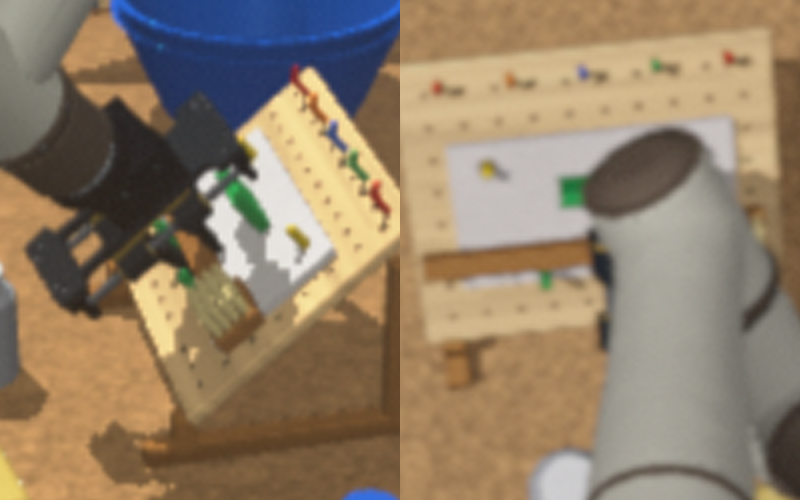

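Contact with the plate (+0.5 mm) and the rests (-0.1 mm) came exactly where expected, and the picture shows the handle just above the green rests at side (180,270) and top (545,280). Releasing.

```bash
python3 - <<'E'
from brush import *
env.dwell(.3)
env.gripper_to(.45)
s=env.read_state(); print((s["force"]@BM).round(2))
env.move_straight(s["position"]-.12*tdir(BM),o,rate=.1)
env.goto(s["position"]-.12*tdir(BM)+np.array([-.12,-.24,.12]),axes_pose([0,0,-1],[0,1,0]))
print(env.read_state()["clock"],env.read_state()["force"])
im=[]
for n in("side","top"):
    f=env.grab_frame(n); k=4; I=cv2.resize(f["image"],None,fx=k,fy=k,interpolation=cv2.INTER_CUBIC)
    px=lambda P:tuple(int(v) for v in ((proj(f,P)[0]+.5)*k))
    Q=np.c_[-BM[:,1],BM[:,0],BM[:,2]]
    for b in BRUSH:
        c=b@Q.T+SEAT
        for i in range(8):
            for j in(1,2,4):
                if not i&j: cv2.line(I,px(c[i]),px(c[i|j]),(0,0,255),1)
    u,v=px(SEAT); im.append(I[v-250:v+250,u-200:u+200])
cv2.imwrite("pics/end.png",np.hstack(im))
E
```

```text
[-0.28  0.5  -0.55]
31.7417 [-0.83881059  0.54546524 -0.43454049]
```

View pics/end.png

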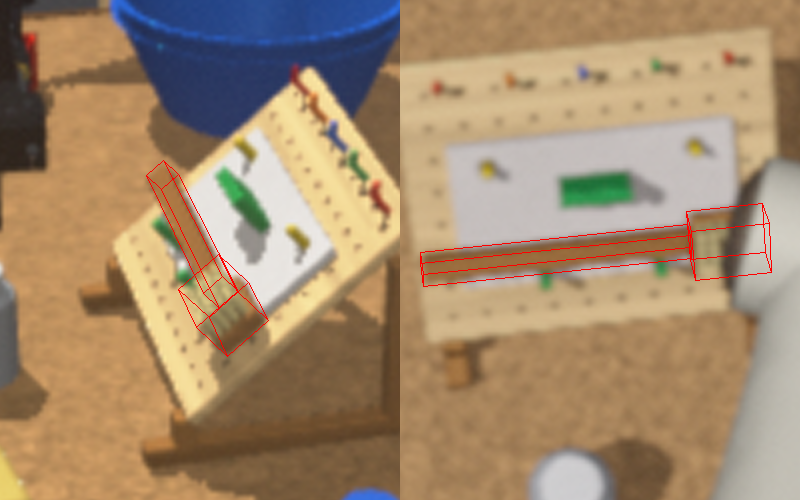

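The brush lies on both rests at its predicted outline (handle end top (422,267), head (730,240)), the rack is still on both pins and the arm is clear. Handing in.

```bash
python3 -c "
from workcell import env
env.close_job(); print(env.read_state()['clock'])"
```

```text
the job is handed in; nothing more can be done
the job is handed in; nothing more can be done
```

The rack hangs on both yellow pins and the brush lies on its two green rests, back to the plate and bristles out, head to the right. I handed the job in at about 32 s of the 66 s allowed; no verdict is reported.

- **How it was done:** the arm cannot point the tool square at the board, so I gripped the rib and later the brush handle with the tool leaning 20° sideways.
- **Rack:** it met the board about 3 mm earlier than the camera estimate. I took this as calibration error, because both pins show through the holes and the rack's outline matches the hung position (2.5 mm lower on the pins).
- **Brush:** it was lowered until it touched the plate and then the rests, each within 0.5 mm of where I expected. In the final pictures it fits its predicted outline to within a few millimetres.
- **Failed check:** the trace network did not find the hung rack, so the rack's final pose was checked by outline overlay and contact only, not by a numeric fit.
- **Not measured:** I did not re-measure the bystanders. No unexpected contact forces showed at the points where I read them.

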